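# Line up the paint jars by height

## Task

Line up the four closed paint jars along the plank in order of height, one standing centred on each cork round, with the shortest next to the white mug and the tallest at the far end by the tape roll. Keep the jars upright throughout, and leave the mug where it stands.

Things in the scene. Friction and masses are not known exactly. Their poses are not given: they have to be found in the camera images.
- jar_1_mid (a point): centre, half-way up, of the shortest of four closed round paint jars (white plastic, grey screw lid, brown paper band): 34 mm diameter, 42 mm tall including the lid (lid 2 mm narrower, top 11 mm); stands upright on the table at the start, z up; about 50 g
- jar_2_mid (a point): centre, half-way up, of the second shortest of four closed round paint jars (white plastic, grey screw lid, brown paper band): 42 mm diameter, 57 mm tall including the lid (lid 2 mm narrower, top 11 mm); stands upright on the table at the start, z up; about 90 g
- jar_3_mid (a point): centre, half-way up, of the second tallest of four closed round paint jars (white plastic, grey screw lid, brown paper band): 50 mm diameter, 72 mm tall including the lid (lid 2 mm narrower, top 11 mm); stands upright on the table at the start, z up; about 150 g
- jar_4_mid (a point): centre, half-way up, of the tallest of four closed round paint jars (white plastic, grey screw lid, brown paper band): 58 mm diameter, 88 mm tall including the lid (lid 2 mm narrower, top 11 mm); stands upright on the table at the start, z up; about 240 g
- round_a: one of four identical cork rounds, 66 mm diameter, 4 mm thick, fixed on the plank in a straight row 85 mm apart; origin at the centre of its underside, so the jar stands 4 mm above it. Which letter lies where in the row changes from start to start
- round_b: one of four identical cork rounds, 66 mm diameter, 4 mm thick, fixed on the plank in a straight row 85 mm apart; origin at the centre of its underside, so the jar stands 4 mm above it. Which letter lies where in the row changes from start to start
- round_c: one of four identical cork rounds, 66 mm diameter, 4 mm thick, fixed on the plank in a straight row 85 mm apart; origin at the centre of its underside, so the jar stands 4 mm above it. Which letter lies where in the row changes from start to start
- round_d: one of four identical cork rounds, 66 mm diameter, 4 mm thick, fixed on the plank in a straight row 85 mm apart; origin at the centre of its underside, so the jar stands 4 mm above it. Which letter lies where in the row changes from start to start
- plank: fixed pale plywood plank, 90 x 360 mm, 12 mm thick, lying on the table; origin at the centre of its underside; its y axis runs along its length and the row of cork rounds, whose centres lie at y = -127.5, -42.5, 42.5 and 127.5 mm on its centre line (x = 0), cork tops 16 mm above its underside
- mug: white ceramic mug, 74 mm across the rim, 80 mm tall, handle on the side away from the robot (+x), reaching about 30 mm beyond the wall, loose, standing on the table just beyond one end of the plank (either end), about 235 mm from the plank's centre; origin at the centre of its underside. A roll of masking tape (90 mm diameter, 24 mm tall, fixed) lies just beyond the other end
Things that resemble listed ones, but are neither listed nor needed, are in the scene too. Leave any orange or red look-alike of the part that bears jar_3_mid alone.

How it is judged:
At the end, for the whole second after the job is handed in: Each jar stands upright (within 0.1 rad), at rest and released, on its cork round, its centre within 13 mm of the round's centre both along and across the plank, in order of height from the shortest at the mug's end to the tallest at the other end (((y of mug in the frame of plank above 0 m and y of jar_1_mid in the frame of plank between 0.1145 and 0.1405 m and y of jar_2_mid in the frame of plank between 0.0295 and 0.0555 m and y of jar_3_mid in the frame of plank between -0.0555 and -0.0295 m and y of jar_4_mid in the frame of plank between -0.1405 and -0.1145 m) or (y of mug in the frame of plank below 0 m and y of jar_1_mid in the frame of plank between -0.1405 and -0.1145 m and y of jar_2_mid in the frame of plank between -0.0555 and -0.0295 m and y of jar_3_mid in the frame of plank between 0.0295 and 0.0555 m and y of jar_4_mid in the frame of plank between 0.1145 and 0.1405 m)) and x of jar_1_mid in the frame of plank between -0.013 and 0.013 m and z of jar_1_mid in the frame of plank between 0.033 and 0.041 m and angle between each of jar_1_mid, jar_2_mid, jar_3_mid, jar_4_mid's own z axis and vertical below 0.1 rad and linear speed of each of jar_1, jar_2, jar_3, jar_4 below 0.02 m/s and x of jar_2_mid in the frame of plank between -0.013 and 0.013 m and z of jar_2_mid in the frame of plank between 0.0405 and 0.0485 m and x of jar_3_mid in the frame of plank between -0.013 and 0.013 m and z of jar_3_mid in the frame of plank between 0.048 and 0.056 m and x of jar_4_mid in the frame of plank between -0.013 and 0.013 m and z of jar_4_mid in the frame of plank between 0.056 and 0.064 m); the robot touches nothing.
It fails at once if a jar is tipped more than 0.6 rad (angle between any of jar_1_mid, jar_2_mid, jar_3_mid, jar_4_mid's own z axis and vertical above 0.6 rad).
It fails at once if the mug is shifted more than 25 mm or tipped more than 0.4 rad (distance of mug from where it was at the start of the episode above 0.025 m or angle between mug's own z axis and vertical above 0.4 rad).
It also fails if it takes over 99 s, if anything falls off the work surface, if the arm or the gripper's body presses on something with over 40 N, if the wrist force passes 120 N, or if a joint passes its speed limit or range.

## Robot

A 7-joint arm with a two-finger parallel gripper is mounted at the origin on the work surface. World frame = base frame: x ahead of the robot, y to its left, z up, the work surface at z = 0. Lengths are in m, angles in rad, forces in N, time in s.
With the tool pointing down it reaches from about 0.4 to 0.9 m from the base axis. Payload 5.5 kg.
Tool frame: the origin (TCP) lies midway between the tips of the shut fingers; the grasp point (between the pads) lies 19 mm behind it (manip.grip_depth is the distance from the TCP to the grasp point, in m); z points along the fingers, x is the direction in which the jaws open and shut, and the axes are right-handed (so a half turn about z gives the same grasp; the last joint's range is limited). The gripper opens to 92 mm and grips with 3 to 60 N. Pads are 19 mm wide; open, the fingers measure 130 mm over their backs; the gripper's body (75 mm by 190 mm) begins 47 mm behind the grasp point.
Start: joints at [-1.005, 0.501, -0.427, 1.55, 0.221, 1.138, -0.21], TCP at [0.194, 0.62, 0.227] pointing down, gripper open.
Joint ranges: [-2.88, 2.88], [-0.31, 2.03], [-1.54, 1.56], [0.2, 2.42], [-1.41, 4.55], [0.19, 2.02], [-2.57, 2.57]. Speed limits (rad/s): [2.57, 2.57, 3.14, 3.14, 3.14, 3.14, 3.14].

## Interface

Orientations are given as a unit quaternion [x, y, z, w].
In Python, from bench import manip, effector, viewer gives the robot as it stands. Calls block until the motion is done:
- manip.move_pose(position, orientation): joint-space move of the TCP to a pose.
- manip.servo_line(position, ori=None, vel=0.15): straight line of the TCP; ori=None keeps the orientation; vel is the mean speed in m/s.
- manip.movej(angles): joint-space move.
- effector.open_jaws() and effector.close(f_grip=None): open the fingers fully, or close them until they stop; f_grip is the grip in N (None keeps the last).
- manip.sleep(seconds).
- manip.solve_ik(position, orientation): joint angles nearest the present ones, or None.
- viewer.get_image(name): name is "scene" or "side" or "wrist"; returns the picture (400x640x3 uint8, red, green, blue); there is no depth.
- viewer.get_calibration(name): a dict with "vfov" (degrees; the focal length in pixels is half the picture's height over the tangent of half this angle, whatever the lens; pixels are square), "cx", "cy" (the principal point, pixels), "eye" and "attitude" of the camera in the world. Camera axes: x right, y down, z forward; pixel columns grow to the right and rows downward; lengths in m; the calibration is good to about 2 mm. A picture is of the moment at which its call begins: read the wrist's pose just before it. get_calibration takes no time and is no camera call; for the wrist camera it gives the pose at the moment of the call.
A pose or a line that the arm cannot do raises manip.PlanningError and nothing moves.
- manip.hand_in(): hands the job in, once; it reports no verdict.
Readings, each from a call of its own:
- manip.current_clock(): time.
- manip.current_q(): joint angles.
- manip.current_joint_velocities(): joint speeds.
- manip.current_tau(): joint torques, N m.
- manip.current_tool_pos(): TCP position.
- manip.current_tcp_rot(): TCP orientation.
- manip.current_force(): force on the tool from outside, world axes, zero at the start.
- manip.current_wrist_torque(): the same for the moment, N m.
- manip.current_finger_gap(): finger opening in m.
Only numpy, scipy, OpenCV 4.12 (cv2) and the standard library are available. Lean on these libraries where they do the work, as an engineer would, in place of code of your own. Each camera call takes 0.05 s, during which the arm holds its last target.

## Working session

There is one attempt and no reset: what is moved stays moved. The work goes in short steps, each a Python script; the robot and the scene stay as the last script left them, time stands still between calls to the robot, and variables do not carry over. Pictures are saved under pics/ and viewed, and the job is handed in when it is done.

```bash
mkdir -p pics; ls; python3 - <<'E'
from bench import manip, effector, viewer
import cv2
for n in ["scene","side","wrist"]:
    c=viewer.get_calibration(n); print(n,c)
    cv2.imwrite(f"pics/{n}0.png",viewer.get_image(n)[:,:,::-1])
print(manip.current_clock(),manip.current_tool_pos(),manip.current_tcp_rot(),manip.grip_depth)
E
```

```text
pics
scene {'vfov': 44.07223877592634, 'cx': 321.92965672306667, 'cy': 198.9183864845395, 'eye': array([ 0.84405905, -0.47472103,  0.83175702]), 'attitude': array([ 0.90806363,  0.27387716, -0.08848266, -0.30427382])}
side {'vfov': 54.73697051109677, 'cx': 321.8956538061746, 'cy': 195.3450618083247, 'eye': array([ 0.4834875 , -0.52065943,  0.64887214]), 'attitude': array([ 0.93048647, -0.04531279,  0.01265511, -0.36329262])}
wrist {'vfov': 59.959588335944495, 'cx': 321.57627857440616, 'cy': 197.63687633785747, 'eye': array([0.11726945, 0.64423982, 0.38197626]), 'attitude': array([0.79619116, 0.58637899, 0.08842998, 0.12008102])}
0.15 [0.19370082 0.61991327 0.22590709] [ 8.05653725e-01  5.92386285e-01 -6.16538355e-04  4.30051419e-04] 0.0188
```

View pics/scene0.png

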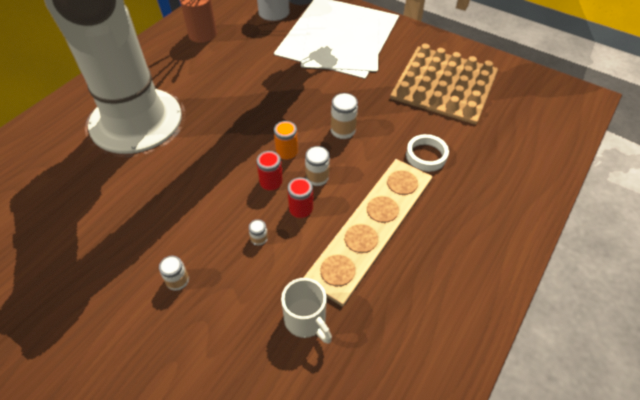

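View pics/side0.png

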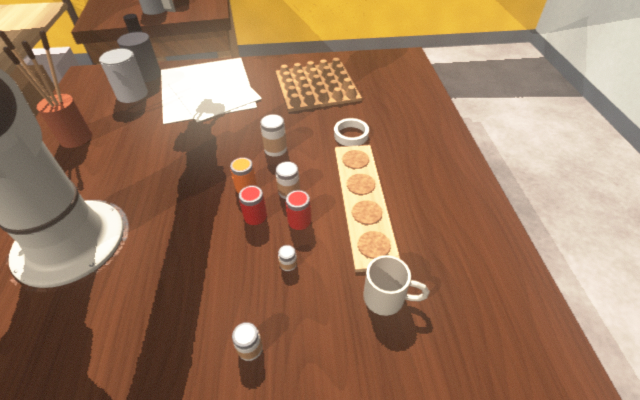

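View pics/wrist0.png

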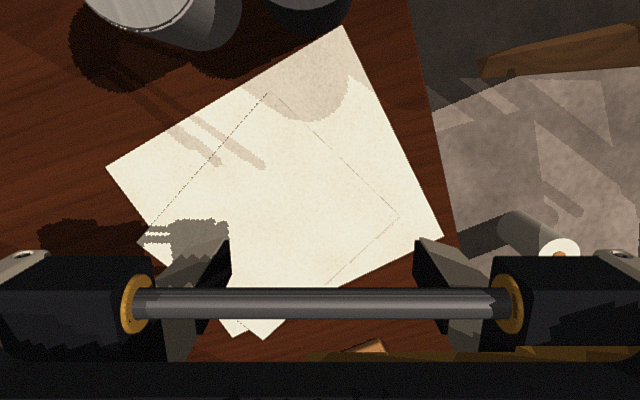

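Scene view: the grey-lidded white jars are at (344,103), (317,157), (172,267) and (258,228). The look-alikes are orange at (286,130) and red at (269,160) and (300,188). The cork rounds run from (338,270) to (403,181), with the mug at (304,307) and the tape roll at (428,153). I'll check the choice in a close crop and segment.

```bash
cat > h.py <<'E'
import numpy as np, cv2
from scipy.spatial.transform import Rotation as R
from bench import manip, effector, viewer
def ray(c,u,v):
    f=200/np.tan(np.radians(c['vfov']/2))
    d=R.from_quat(c['attitude']).apply([(u-c['cx'])/f,(v-c['cy'])/f,1.])
    return np.array(c['eye']),d/np.linalg.norm(d)
def plane(c,u,v,z):
    e,d=ray(c,u,v); return e+d*(z-e[2])/d[2]
def tri(c1,p1,c2,p2):
    e1,d1=ray(c1,*p1);e2,d2=ray(c2,*p2)
    A=np.array([d1,-d2]).T; s=np.linalg.lstsq(A,e2-e1,rcond=None)[0]
    a=e1+s[0]*d1;b=e2+s[1]*d2; return (a+b)/2,np.linalg.norm(a-b)
E
python3 - <<'E'
import cv2,numpy as np
a=cv2.imread('pics/scene0.png');b=cv2.imread('pics/side0.png')
A=cv2.resize(a[80:300,150:440],None,fx=2.7,fy=2.7,interpolation=cv2.INTER_CUBIC);cv2.imwrite('pics/cs.png',A)
B=cv2.resize(b[100:370,210:440],None,fx=2.2,fy=2.2,interpolation=cv2.INTER_CUBIC);cv2.imwrite('pics/cd.png',B)
for n,im in (('scene',a),('side',b)):
    h=cv2.cvtColor(im,cv2.COLOR_BGR2HSV)
    for nm,lo,hi in (('cork',(5,90,150),(18,200,255)),('lid',(0,0,95),(180,50,255))):
        m=cv2.inRange(h,lo,hi)
        cv2.imwrite(f'pics/m_{n}_{nm}.png',m)
        k,l,s,c=cv2.connectedComponentsWithStats(m)
        for i in range(1,k):
            if 60<s[i,4]<3000: print(n,nm,s[i],c[i].round(1))
E
```

```text
scene cork [182   0  16   6  62] [189.    2.1]
scene cork [276 121  19  15  84] [284.7 127.7]
scene cork [303 158 112 120 233] [355.4 210.8]
scene cork [387 171  31  25 592] [402.1 182.8]
scene cork [327 170 106 134 181] [383.3 242.7]
scene cork [367 197  32  27 670] [382.4 209.6]
scene cork [344 225  34  29 769] [360.8 238.8]
scene cork [320 255  36  32 880] [337.3 270.6]
scene lid [258   0  23  20 387] [268.8   9.1]
scene lid [332  93  25  28 564] [343.8 106.4]
scene lid [406 135  43  36 819] [427. 152.]
scene lid [306 146  24  26 480] [316.9 158.3]
scene lid [288 178  37  20 112] [304.7 189.1]
scene lid [249 220  17  18 239] [257.2 228.3]
scene lid [159 256  25  25 451] [171.1 267.8]
scene lid [ 282  278   48   64 2257] [305.2 307.8]
side cork [  4   1  60  40 351] [36.1 22.5]
side cork [207   3  10  16  86] [211.2  11.5]
side cork [177  34  62  32 233] [210.   57.1]
side cork [404  48  18  19 113] [412.6  55.8]
side cork [ 46  50  15  61 141] [54.4 85.3]
side cork [147  91  15  17 130] [154.8  99.9]
side cork [ 60  93  13  15 131] [66.2 99. ]
side cork [ 36  98  16  15 146] [ 43.
[... 908 characters left out ...]
2  15 249] [150.2   6.6]
side lid [160   0  14  11 114] [166.7   4.6]
side lid [117  32  32  14 335] [132.6  38.6]
side lid [239  44  63  12 536] [266.9  49.1]
side lid [ 49  47  43  34 672] [66.7 59.6]
side lid [ 32  49  20  30 218] [41.8 58.7]
side lid [166  52  52   9 243] [193.4  56.1]
side lid [260 115  24  24 478] [272.2 126.2]
side lid [334 118  35  27 552] [350.7 131.2]
side lid [230 160  22  14  72] [240.9 169.2]
side lid [276 161  22  25 425] [286.2 172.7]
side lid [239 187  23  18 104] [250.8 198.3]
side lid [283 191  26  19  98] [295.4 202.3]
side lid [278 245  18  20 261] [286.7 254.5]
side lid [ 365  255   63   60 1260] [390.1 290.4]
side lid [232 323  27  30 622] [245.3 337.1]
```

View pics/cs.png

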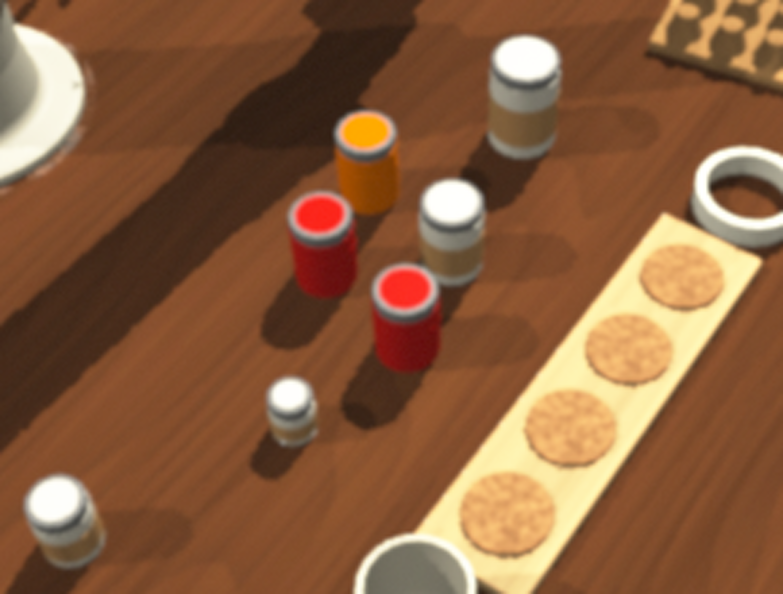

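View pics/cd.png

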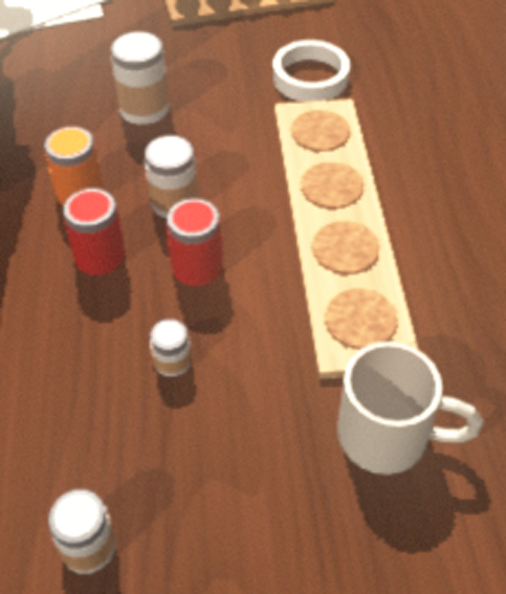

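The crops confirm four white jars with tan bands. The three solid red and orange ones are look-alikes to leave alone. Next I'll isolate the bright lid tops and the corks and cast rays.

```bash
cat > meas.py <<'E'
from h import *
imgs={n:cv2.imread(f'pics/{n}0.png') for n in('scene','side')}
C={n:viewer.get_calibration(n) for n in imgs}
lids={'scene':[(257,226),(171,265),(317,154),(344,101)],'side':[(287,252),(245,333),(287,170),(272,122)]}
corks={'scene':[(337,270),(361,239),(382,210),(402,182)],'side':[(373.5,244),(367,213),(361,184),(355,159)]}
H=[.042,.057,.072,.088]; P={}
for n,im in imgs.items():
    big=cv2.resize(im,None,fx=4,fy=4,interpolation=cv2.INTER_CUBIC)
    h=cv2.cvtColor(big,cv2.COLOR_BGR2HSV)
    for i,(u,v) in enumerate(lids[n]):
        # ellipse-fit of bright lid top
        V=h[...,2].copy(); ref=np.percentile(V[4*v-12:4*v+12,4*u-12:4*u+12],50)
        m=((V>0.8*ref)&(h[...,1]<60)).astype(np.uint8)
        r=70; box=np.zeros_like(m); box[4*v-r:4*v+r,4*u-r:4*u+r]=1; m*=box
        # show mask
        k,l,s,c=cv2.connectedComponentsWithStats(m,connectivity=4); L=l[4*v,4*u]
        ct=max(cv2.findContours((l==L).astype(np.uint8),0,1)[0],key=cv2.contourArea)
        e=cv2.fitEllipse(cv2.convexHull(ct)); cv2.ellipse(big,e,(0,0,255),1)
        p=((e[0][0]+.5)/4-.5,(e[0][1]+.5)/4-.5); P[n,'l',i]=p
        q=plane(C[n],*p,H[i]); f=200/np.tan(np.radians(C[n]['vfov']/2))
        dia=max(e[1])/4*np.linalg.norm(q-C[n]['eye'])/f
        print(n,'lid',i+1,np.round(p,1),q.round(4),'dia',dia.round(4))
    for i,(u,v) in enumerate(corks[n]):
        m=cv2.inRange(h,(5,70,120),(19,255,255)); r=80
        m=cv2.morphologyEx(m,cv2.MORPH_OPEN,np.ones((11,11)))
        k,l,s,c=cv2.connectedComponentsWithStats(m,connectivity=4); L=l[int(4*v),int(4*u)]
        ct=max(cv2.findContours((l==L).astype(np.uint8),0,1)[0],key=cv2.contourArea)
        e=cv2.fitEllipse(cv2.convexHull(ct)); cv2.ellipse(big,e,(255,0,0),1)
        p=((e[0][0]+.5)/4-.5,(e[0][1]+.5)/4-.5); P[n,'c',i]=p
        q=plane(C[n],*p,.016); print(n,'cork',i+1,np.round(p,1),q.round(4))
    x0,y0,x1,y1=(150,80,430,300) if n=='scene' else (200,100,430,360)
    cv2.imwrite(f'pics/fit_{n}.png',cv2.resize(big[4*y0:4*y1,4*x0:4*x1],None,fx=.55,fy=.55,interpolation=cv2.INTER_AREA))
for t in 'lc':
    for i in range(4):
        q,g=tri(C['scene'],P['scene',t,i],C['side'],P['side',t,i]); print(t,i+1,q.round(4),'gap',round(g,4))
E
python3 meas.py
```

```text
scene lid 1 [256.7 225.6] [ 0.4517 -0.0996  0.042 ] dia 0.0266
scene lid 2 [169.8 264.7] [ 0.3823 -0.2585  0.057 ] dia 0.0369
scene lid 3 [316.8 154.3] [0.4605 0.0949 0.072 ] dia 0.0425
scene lid 4 [344.4 101.2] [0.4315 0.2479 0.088 ] dia 0.0515
scene cork 1 [337.3 270.6] [ 0.6257 -0.0837  0.016 ]
scene cork 2 [360.8 238.8] [0.6265 0.0009 0.016 ]
scene cork 3 [382.3 209.5] [0.627  0.0855 0.016 ]
scene cork 4 [402.1 182.7] [0.6276 0.17   0.016 ]
side lid 1 [286.  251.5] [ 0.4494 -0.1003  0.042 ] dia 0.0307
side lid 2 [244.5 333.6] [ 0.3805 -0.259   0.057 ] dia 0.0426
side lid 3 [286.3 168.5] [0.4583 0.0952 0.072 ] dia 0.0456
side lid 4 [271.5 120.8] [0.4288 0.2487 0.088 ] dia 0.0545
side cork 1 [373.9 245. ] [ 0.6223 -0.0843  0.016 ]
side cork 2 [367.  212.7] [ 0.6231 -0.      0.016 ]
side cork 3 [360.7 184.3] [0.6235 0.0851 0.016 ]
side cork 4 [355.3 159.5] [0.624  0.1695 0.016 ]
l 1 [ 0.4492 -0.0972  0.0372] gap 0.0004
l 2 [ 0.3799 -0.2574  0.0532] gap 0.0002
l 3 [0.4584 0.0981 0.0685] gap 0.0011
l 4 [0.4289 0.2522 0.0845] gap 0.0016
c 1 [ 0.6238 -0.0802  0.0095] gap 0.0007
c 2 [0.6246 0.005  0.0095] gap 0.0006
c 3 [0.625  0.0905 0.0096] gap 0.0011
c 4 [0.6256 0.1758 0.0095] gap 0.0012
```

Ray casts agree within about 3 mm between the two views. The sizes fit, the corks are 84.6 mm apart (85 nominal), and the triangulated heights are within 6 mm. I'll view the fits and locate the obstacles (look-alikes, mug).

```bash
python3 - <<'E'
from h import *
C={n:viewer.get_calibration(n) for n in('scene','side')}
for nm,a,b,z in(('orange',(285.5,130),(242,167),.072),('redL',(268.5,160.5),(252,195),.072),('redR',(300,187.5),(297.5,199.5),.072),('mug',(304,299),(388,274),.08),('tape',(428,151),(351,131),.024)):
    print(nm,plane(C['scene'],*a,z).round(3),plane(C['side'],*b,z).round(3))
a=cv2.imread('pics/fit_scene.png');b=cv2.imread('pics/fit_side.png');print(a.shape,b.shape)
E
```

```text
orange [0.366 0.116 0.072] [0.362 0.11  0.072]
redL [0.388 0.026 0.072] [0.386 0.024 0.072]
redR [0.482 0.004 0.072] [0.478 0.002 0.072]
mug [ 0.626 -0.19   0.08 ] [ 0.621 -0.189  0.08 ]
tape [0.635 0.276 0.024] [0.628 0.271 0.024]
(484, 616, 3) (572, 506, 3)
```

View pics/fit_scene.png

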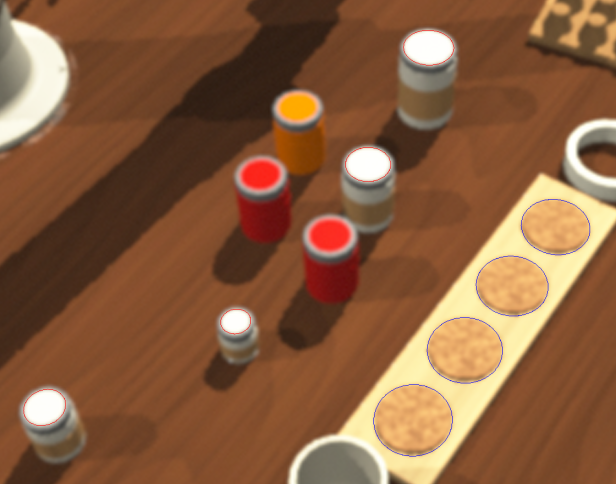

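View pics/fit_side.png

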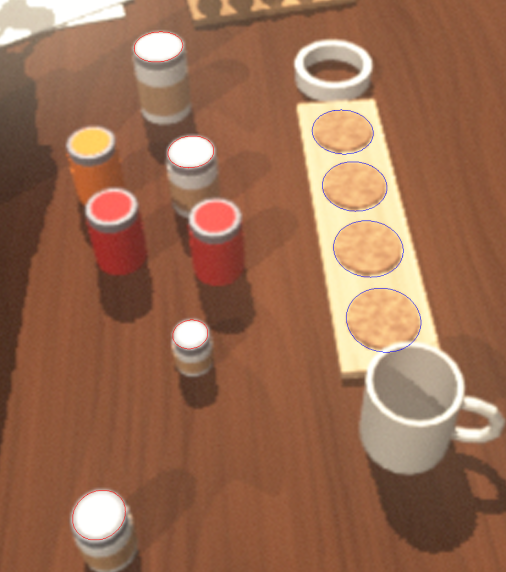

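The fits sit on the lids and corks. Plan: grasp across x (jar 3 at 20° to clear its neighbours) and place with the jaws across the plank. Jar 1 goes first.

```bash
cat >> h.py <<'E'
JAR={1:(.4506,-.1000),2:(.3814,-.2588),3:(.4594,.095),4:(.4302,.2483)}
CORK={1:(.624,-.084),2:(.6248,.0005),3:(.6253,.0853),4:(.6258,.1698)}
DIA={1:.034,2:.042,3:.050,4:.058}
TZ={1:.008,2:.014,3:.025,4:.036}; TH={1:0,2:0,3:20,4:0}; F={1:10,2:12,3:15,4:22}
def quats(deg):
    return [(R.from_euler('z',d,degrees=True)*R.from_euler('x',180,degrees=True)).as_quat() for d in (deg,deg+180)]
def best(p,deg):
    o=[]
    q0=np.array(manip.current_q())
    for q in quats(deg):
        s=manip.solve_ik(list(p),list(q))
        if s is not None: o.append((np.abs(np.array(s)-q0).max(),list(q),s))
    return min(o,key=lambda t:t[0])
def go(p,deg):
    d,q,s=best(p,deg); manip.move_pose(list(p),q); return q
def pickplace(i,zt=.23):
    t0=manip.current_clock(); x,y=JAR[i]; X,Y=CORK[i]
    go((x,y,zt),TH[i])
    manip.servo_line([x,y,TZ[i]],vel=.2)
    effector.close(f_grip=F[i]); g=manip.current_finger_gap(); print('gap',round(g,4),manip.current_clock()-t0,flush=True)
    if abs(g-DIA[i])>.004: print('BAD GRASP');return
    manip.servo_line([x,y,zt],vel=.2); print('gap',round(manip.current_finger_gap(),4),np.round(manip.current_force(),1),flush=True)
    go((X,Y,zt),0)
    manip.servo_line([X,Y,TZ[i]+.06],vel=.25)
    manip.servo_line([X,Y,TZ[i]+.0165],vel=.06)
    print('down',np.round(manip.current_tool_pos(),4),np.round(manip.current_force(),1))
    effector.open_jaws()
    manip.servo_line([X,Y,TZ[i]+.08],vel=.12)
    manip.servo_line([X,Y,zt],vel=.25)
    print('t',manip.current_clock())
E
python3 - <<'E'
from h import *
for i in range(1,5):
    for p,d in(((*JAR[i],.23),TH[i]),((*JAR[i],TZ[i]),TH[i]),((*CORK[i],.23),0),((*CORK[i],TZ[i]+.016),0)):
        print(i,[None if (s:=manip.solve_ik(list(p),list(q))) is None else np.round(s,2).tolist() for q in quats(d)])
E
```

```text
1 [[-0.09, 0.13, 0.28, 2.02, -0.04, 1.0, 0.2], [-0.98, 0.38, 1.38, 2.04, -0.43, 1.07, -2.53]]
1 [[-0.07, 0.52, 0.27, 2.17, -0.29, 0.49, 0.42], [0.89, 0.71, -0.89, 2.14, 0.87, 0.72, 2.54]]
1 [[-0.06, 0.43, 0.2, 1.62, -0.09, 1.1, 0.17], [-0.72, 0.84, 1.35, 1.64, -0.84, 1.36, -2.39]]
1 [[-0.03, 0.68, 0.16, 1.74, -0.15, 0.73, 0.21], [-0.7, 1.26, 1.35, 1.77, -1.29, 1.3, -2.15]]
2 [[-0.24, 0.16, 0.87, 2.04, -0.15, 1.0, 0.7], [-0.6, 0.37, 1.38, 2.04, -0.42, 1.07, -2.16]]
2 [[0.15, 0.53, 0.46, 2.17, -0.46, 0.53, 0.96], [-0.32, 0.88, 1.13, 2.19, -1.12, 0.88, -1.61]]
2 [[-0.15, 0.42, 0.15, 1.63, -0.07, 1.1, 0.01], [-0.87, 0.84, 1.36, 1.65, -0.83, 1.36, -2.52]]
2 [[-0.12, 0.66, 0.1, 1.75, -0.09, 0.73, 0.03], [-0.84, 1.24, 1.35, 1.78, -1.28, 1.29, -2.29]]
3 [[-0.26, 0.14, 0.0, 2.0, -0.0, 1.0, 0.09], [-1.41, 0.6, 1.55, 2.02, -0.66, 1.19, -2.38]]
3 [[-0.22, 0.48, -0.04, 2.14, 0.04, 0.53, 0.05], [-1.21, 1.1, 1.35, 2.17, -1.28, 1.14, -1.96]]
3 [[-0.21, 0.43, 0.04, 1.61, -0.02, 1.1, -0.16], [0.63, 0.81, -1.3, 1.58, 0.79, 1.37, 2.38]]
3 [[-0.21, 0.66, 0.04, 1.73, -0.03, 0.75, -0.15], [-0.97, 1.22, 1.35, 1.76, -1.25, 1.3, -2.44]]
4 [[-0.49, 0.19, -0.1, 1.93, 0.02, 1.01, -0.6], [-0.01, 0.25, -0.65, 1.92, 0.17, 1.03, 2.41]]
4 [[-0.51, 0.49, -0.08, 2.07, 0.06, 0.58, -0.63], [-0.06, 0.58, -0.63, 2.05, 0.54, 0.68, 2.09]]
4 [[-0.23, 0.46, -0.1, 1.56, 0.05, 1.12, -0.35], [0.47, 0.84, -1.3, 1.54, 0.82, 1.4, 2.25]]
4 [[-0.29, 0.66, -0.03, 1.68, 0.02, 0.8, -0.32], [0.11, 0.75, -0.6, 1.67, 0.52, 0.89, 2.45]]
```

```bash
python3 - <<'E'
from h import *
pickplace(1)
for n in('scene','side'): cv2.imwrite(f'pics/{n}1.png',viewer.get_image(n)[:,:,::-1])
E
```

```text
gap 0.0336 4.8999999999999995
gap 0.0339 [ 0.4  0.7 -0.6]
down [ 0.624  -0.0841  0.0241] [ 0.3  0.5 -0.7]
t 11.1583
```

View pics/side1.png

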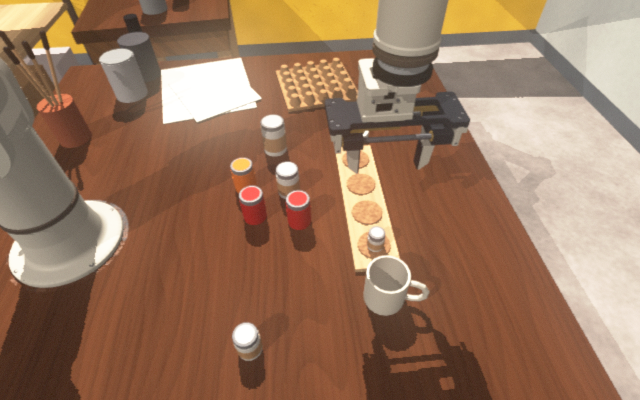

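Jar 1 stands on the mug-end cork (side view, lid at (376,234)); the mug and the others haven't moved. Next, jars 2 and 3.

```bash
python3 - <<'E'
from h import *
pickplace(2); pickplace(3)
for n in('scene','side'): cv2.imwrite(f'pics/{n}2.png',viewer.get_image(n)[:,:,::-1])
E
```

```text
gap 0.0419 3.2166999999999994
gap 0.0417 [ 0.3 -0.7 -1.3]
down [6.247e-01 5.000e-04 3.010e-02] [ 0.4 -0.3 -1.2]
t 21.0083
gap 0.0497 2.691700000000001
gap 0.0496 [-0.1  0.1 -1.8]
down [0.6252 0.0853 0.041 ] [ 0.4 -0.1 -1.4]
t 29.3583
```

View pics/side2.png

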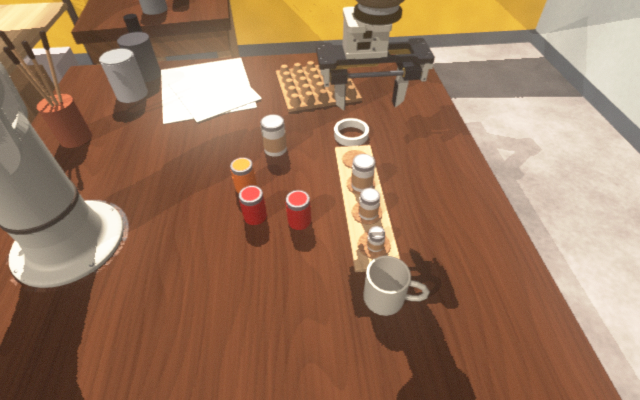

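Jars 1–3 stand in the row, with lids at (376,234), (370,196) and (363,163). Jar 4 is next, then I'll retract and measure.

```bash
python3 - <<'E'
from h import *
pickplace(4)
go((.40,.33,.26),0)
for n in('scene','side'): cv2.imwrite(f'pics/{n}3.png',viewer.get_image(n)[:,:,::-1])
print(manip.current_clock())
E
```

```text
gap 0.0577 2.7584000000000017
gap 0.0577 [ 0.8 -1.7 -3.5]
down [0.6254 0.1696 0.0522] [-2.2 -0.2  0.3]
t 37.775
38.95
```

View pics/side3.png

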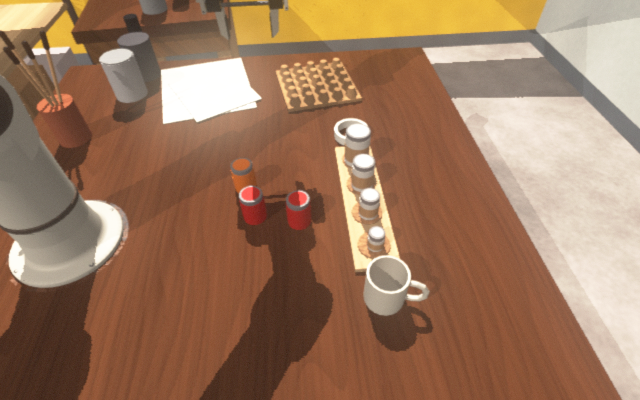

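View pics/scene3.png

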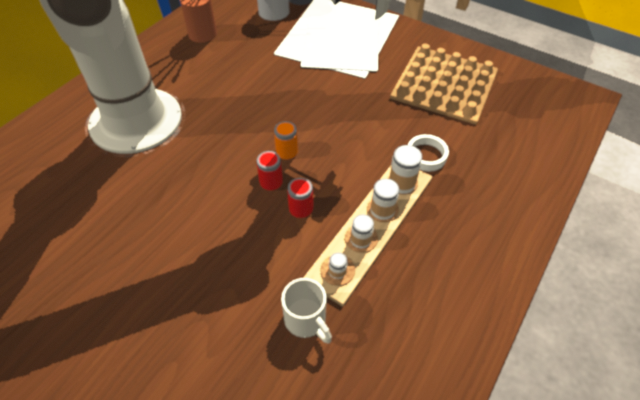

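All four stand in order. Now measuring the lid centres against the corks.

```bash
sed -e "s/{n}0.png/{n}3.png/" -e "s/^lids=.*/lids={'scene':[(338,260),(362,225),(385,188),(406,154)],'side':[(376,232),(369,194),(363,161),(357,131)]}/" -e "s/^H=.*/H=[.058,.073,.088,.104]; P={}/" -e "s/^corks=.*/corks={'scene':[],'side':[]}/" -e "s/^for t in 'lc'/for t in 'l'/" -e 's/pics\/fit_/pics\/fit3_/' -e 's/(150,80,430,300)/(290,110,440,300)/' -e 's/(200,100,430,360)/(300,100,440,270)/' meas.py > meas3.py; python3 meas3.py; python3 -c "
import cv2
a=cv2.imread('pics/fit3_scene.png');b=cv2.imread('pics/fit3_side.png');h=min(a.shape[0],b.shape[0]);cv2.imwrite('pics/fit3.png',cv2.hconcat([a[:h],b[:h]]))"
```

```text
scene lid 1 [337.7 258.8] [ 0.6248 -0.0832  0.058 ] dia 0.0298
scene lid 2 [362.5 222. ] [0.6255 0.0008 0.073 ] dia 0.0388
scene lid 3 [386.1 187.5] [0.6267 0.0858 0.088 ] dia 0.0459
scene lid 4 [417.  150.4] [0.6369 0.1904 0.104 ] dia 0.0936
side lid 1 [376.6 231.9] [ 0.6238 -0.0837  0.058 ] dia 0.0306
side lid 2 [369.9 194.2] [0.6248 0.0007 0.073 ] dia 0.0386
side lid 3 [363.4 160.4] [0.6248 0.0863 0.088 ] dia 0.0455
side lid 4 [354.2 127.2] [0.6185 0.1823 0.104 ] dia 0.0736
l 1 [ 0.6243 -0.0823  0.0561] gap 0.0001
l 2 [0.6251 0.0017 0.0718] gap 0.0002
l 3 [0.6256 0.0883 0.0855] gap 0.0011
l 4 [0.6269 0.2215 0.072 ] gap 0.0029
```

View pics/fit3.png

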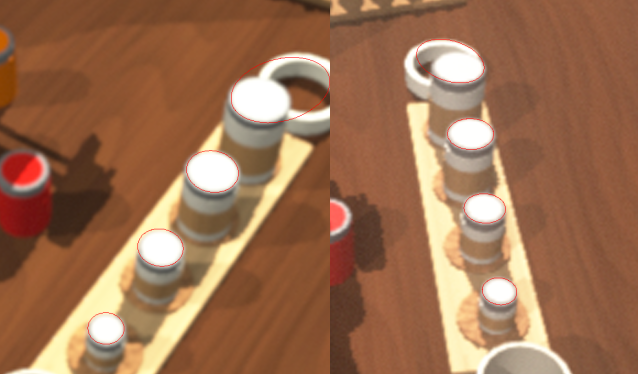

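Jars 1–3 are within 2–3 mm of their corks. The jar 4 fit merged with the tape roll, so I'll separate it with an opened mask, and check the mug too.

```bash
python3 - <<'E'
from h import *
C={n:viewer.get_calibration(n) for n in('scene','side')}
for n,u,v in(('scene',407,154),('side',358,130)):
    big=cv2.resize(cv2.imread(f'pics/{n}3.png'),None,fx=4,fy=4,interpolation=cv2.INTER_CUBIC);h=cv2.cvtColor(big,cv2.COLOR_BGR2HSV)
    m=((h[...,2]>200)&(h[...,1]<60)).astype(np.uint8)
    m=cv2.morphologyEx(m,cv2.MORPH_OPEN,cv2.getStructuringElement(cv2.MORPH_ELLIPSE,(45,45)))
    k,l,s,c=cv2.connectedComponentsWithStats(m); L=l[4*v,4*u]; x,y,w,hh,a=s[L]
    p=((c[L][0]+.5)/4-.5,(c[L][1]+.5)/4-.5); q=plane(C[n],*p,.104); print(n,p,w/4,hh/4,q.round(4))
for nm,p in(('scene',(407.3,155.9)),('side',(358.2,131.4))): print('by eye',plane(C[nm],*p,.104).round(4))
# mug: difference before/after region
for n,(x0,x1,y0,y1) in(('scene',(275,335,275,345)),('side',(362,432,254,316))):
    r=[]
    for k in(0,3):
        h=cv2.cvtColor(cv2.imread(f'pics/{n}{k}.png')[y0:y1,x0:x1],cv2.COLOR_BGR2HSV); m=cv2.inRange(h,(0,0,110),(180,60,255)); r.append(cv2.boundingRect(m))
    print('mug',n,r)
E
```

```text
scene (np.float64(407.6447930235924), np.float64(154.81221956867853)) 27.0 21.0 [0.6268 0.1696 0.104 ]
side (np.float64(358.0680610543863), np.float64(129.18938841425296)) 22.5 18.0 [0.6262 0.1742 0.104 ]
by eye [0.6276 0.1666 0.104 ]
by eye [0.6252 0.1662 0.104 ]
mug scene [(6, 2, 50, 65), (6, 2, 50, 65)]
mug side [(1, 0, 66, 61), (0, 0, 67, 61)]
```

Jar 4 is within about 4 mm of its cork centre (13 mm allowed), and the mug's outline hasn't changed. The gripper is open and clear, so I'm handing in.

```bash
python3 - <<'E'
from bench import manip
print(manip.hand_in(), manip.current_clock())
E
```

```text
the job is handed in; nothing more can be done
the job is handed in; nothing more can be done
```

I picked the four white jars and stood them on the cork rounds in height order, with jar 1 by the mug and jar 4 by the tape roll. I handed the job in just after 39 s on the clock; the hand-in reports no verdict.

- **Grasps:** each finger gap matched its jar's diameter to within 0.5 mm.
- **Jars 1–3:** both views put the lid centres within 2 mm of their corks, upright in the pictures.
- **Jar 4:** the first automatic fit merged with the tape roll behind it, so I discarded it. A cleaned-up mask and a by-eye reading disagree by up to about 8 mm along the plank. All of them put the lid within about 5 mm of the cork centre, inside the 13 mm limit.
- **Surroundings:** the mug's outline stayed within 1 pixel of its starting outline. The red and orange look-alikes were not touched, and the gripper was clear of everything at hand-in.

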